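Open the control-unit test bay and hold its gate wide

ROBOT

A 6-joint arm with a two-finger parallel gripper is mounted at the origin on the work surface. World frame = base frame: x ahead of the robot, y to its left, z up, the work surface at z = 0. Lengths are in mm, angles in rad, forces in N, time in s.
With the tool pointing down it reaches from about 350 to 975 mm from the base axis. Payload 7.1 kg.
Tool frame: the origin (TCP) lies at the centre of the arm's flange, where the gripper is bolted on; the fingertips stand 182 mm ahead of it and the grasp point (between the pads) lies 163 mm ahead of it; z points along the fingers, y is the line along which they close (so a half turn about z gives the same grasp; the last joint's range is limited). The gripper opens to 88 mm and grips with 3 to 60 N. Pads are 20 mm wide; open, the fingers measure 115 mm over their backs; the gripper's body (75 mm by 178 mm) begins 61 mm behind the grasp point.
Start: joints at [-1.322, 0.423, 1.63, -0, 1.089, -0.019], TCP at [165.4, -602.702, 404.675] pointing down, gripper open.
Joint ranges: [-3, 3], [-0.9, 2.11], [0.09, 2.58], [-1.31, 4.45], [0.11, 2.69], [-2.54, 2.54]. Speed limits (rad/s): [2.39, 2.39, 3.01, 3.14, 3.14, 3.14].

INTERFACE

Orientations are given as a rotation vector (axis times angle).
In Python, from workcell import readout, get_image, ctrl gives the robot as it stands.
- The arm moves only by the tool step_arm, never from a script. Its argument "targets" is a list that holds one entry, the list of rows, each a list of 7 numbers: the shift along the world's x, y, z as a fraction of full scale, then the turn, a rotation vector about the world's x, y, z as a fraction of full scale, then the opening, from 0 (shut) to 1 (fully open). In form: [[[dx, dy, dz, wx, wy, wz, claw], ...]]. A call has exactly 5 rows; each row shifts and turns the commanded pose from where the row before left it; what a row does not reach is not made up. Full scale, the value 1, is 0.05 m for a shift and 4 degrees for a turn. A row lasts 1/8 s, in which the tool goes at most 62.5 mm and 10.7 degrees, less where a joint would pass 70% of its speed; a pose out of reach is approached as far as the arm can. A call with a number of a shift or a turn outside -1 to 1 is refused whole. A call with a gripper value outside its range is refused whole. The fingers move at their own pace and stop on an object; the grip force is fixed at half the most. Time passes only in rows, so rows that do not move let the fingers close, or fill a call up. It gives the time, the measured TCP pose, the force, the opening and the grip force at its end, in the units of the state.
- readout.get_obs(): the state, without advancing time (a new reading comes with each control period).
- get_image(name): name is "scene" or "top"; returns a dict with "pixels" (480x640x3 uint8, red, green, blue), "intrinsics" (3x3 intrinsics, pixels), "extrinsics" (4x4, takes a point from world to camera coordinates). Camera axes: x right, y down, z forward; pixel columns grow to the right and rows downward; lengths in mm; the calibration is good to about 2 mm. A picture is of the moment at which its call begins. There is no depth.
- ctrl.close_job(): hands the job in; it is judged then, once.
The state is a dict: "t": time; "qpos": joint angles; "qvel": joint speeds; "joint_torque": joint torques, N m; "ee_pos": TCP position; "orientation": TCP orientation; "ft_force": force on the tool from outside, world axes, zero at the start; "moment": the same for the moment, N m; "width": finger opening in mm; "grasp_force": force on a finger pad.
Only numpy, scipy, OpenCV 4.12 (cv2) and the standard library are available. Lean on these libraries where they do the work, as an engineer would, in place of code of your own. Each camera call takes 0.05 s, during which the arm holds its last target. There are 200 camera calls.

TASK

Unlock the test bay's blue gate by squeezing its two catches fully home from above, the yellow one first and then the red one. Then take the gate by its black grip post, swing it out past its detent to about a right angle (more than 75 degrees) and finish while still holding it there, as it springs shut when let go. Leave the control unit in the bay and everything else on the desk alone.

Things in the scene. Friction and masses are not known exactly. Their poses are not given: they have to be found in the camera images.
- bay: Test bay fixed to the desk: aluminium base 210 x 200 x 12 mm, grey walls on 3 sides. Origin on the desk under its centre, z up. Its x runs along the closed gate from hinge end to free end; +y points from the gate to the back wall. A dark bridge at y = -50 mm, top 66 mm up, carries both catches. A 6 mm apron under the gate's swing carries the brass detent ball. Moves and turns between runs.
- yellow_mid (a point): Yellow catch on the bridge: midpoint between its two upright tabs, 106 mm above the desk. Tabs stand from 76 to 122 mm up, 20 mm wide along the bay's y; outer faces 46 mm apart along the bay's x, 30 mm when squeezed, both moving in evenly. The foot of the +x tab has a hook arm to -y (under 85 mm up) over a gate ear. Catches are 80 mm apart and may swap places.
- red_mid (a point): Red catch: same build, sizes and heights as the yellow one; point midway between its tabs.
- yellow_catch (a joint): How far each tab of the yellow catch has moved in, m: 0 locked, 0.008 fully squeezed (end stop); the hook clears the gate's ear at about 0.005. Squeezing takes about 4 N. It stays where it is left; no spring.
- red_catch (a joint): The same for the red catch.
- gate_grip (a point): On the axis of the gate's upright black grip post, 107 mm above the desk: round, 18 mm diameter, top 126 mm up, clear all round down to 85 mm. It sits 130 mm along and 30 mm outward from the hinge and travels with the gate. The gate is a blue panel 8 mm thick, 165 mm long, 20 to 62 mm above the desk (steel ears to 79 mm).
- gate_hinge (a point): On the gate's vertical hinge axis, 60 mm above the desk, at x = -90, y = -80 mm in the bay's frame.
- gate (a joint): Opening angle of the gate, rad: 0 closed, grows as it swings clockwise seen from above, free end away from the bay (its -y); stop at 1.75. A spring pulls it shut (about 0.7 N at the post when closed, 3.5 N at 1.4 rad). A ball detent resists from about 0.55 to 0.75 rad (some 3 N more at the post). Let go from wide open, it swings back.
- control_unit: Loose aluminium engine control unit 125 x 95 x 36 mm lying in the bay. To be left alone. Origin under its centre.
- screwdriver: Red-handled screwdriver, 160 mm, lying beside the bay's free end. To be left alone.
- plug: Small black plug, 68 x 32 x 24 mm, near the bay's hinge end. To be left alone.
- mouse: Black computer mouse, 105 x 60 x 34 mm. To be left alone.
- cup: White cup, 72 mm across, 90 mm high. To be left alone.
- card_box: Cardboard box of cards 95 x 60 x 53 mm. To be left alone.
- interface_box: Black interface box with red top label, 120 x 85 x 33 mm. To be left alone.

How it is judged:
By the outcome, as a careful person would: the job done as asked, in the order asked, and still so for the second after the job is handed in, while the arm keeps its last pose, push and grip.
It also fails if it takes over 54 s, if anything falls off the work surface, if the arm or the gripper's body presses on something with over 40 N, if the wrist force passes 120 N, or if a joint passes its speed limit or range.

## Working session

There is one attempt and no reset: what is moved stays moved. The work goes in short steps, Python scripts to look and compute and a tool call to move; the robot and the scene stay as the last step left them, time stands still between calls to the robot, and variables do not carry over. Pictures are saved under pics/ and viewed, at most 10 in all, crops included, and the job is handed in when it is done.

Besides the shell and the picture viewer there is one more tool, called after ">>>" by a JSON object that holds its "fn" and its "kwargs". step_arm: Moves the arm, as the interface text tells. Shift numbers are shares of 0.05 m and turn numbers shares of 4 degrees, none past 1 either way. Its arguments: {"type":"object","properties":{"targets":{"type":"array"}},"required":["targets"]}

```bash
mkdir -p pics; ls; python3 - <<'E'
from workcell import readout,get_image
import cv2,numpy as np
o=readout.get_obs();print({k:np.round(v,3).tolist() for k,v in o.items()})
for n in("scene","top"):
    d=get_image(n);cv2.imwrite(f"pics/{n}0.png",d["pixels"][:,:,::-1]);print(n,np.round(d["intrinsics"],1).tolist(),np.round(d["extrinsics"],3).tolist())
E
```

```text
pics
{'t': 0.0, 'qpos': [-1.322, 0.424, 1.631, -0.0, 1.089, -0.019], 'qvel': [0.001, -0.001, -0.001, 0.001, 0.0, -0.0], 'joint_torque': [0.0, -54.462, -27.366, 0.064, 0.023, -0.0], 'ee_pos': [165.35, -602.439, 403.901], 'orientation': [-3.112, -0.419, 0.0], 'ft_force': [0.162, -0.37, 0.137], 'moment': [-0.06, -0.026, 0.058], 'grasp_force': 0.0, 'width': 87.705}
scene [[525.8, 0.0, 322.2], [0.0, 525.8, 238.1], [0.0, 0.0, 1.0]] [[0.651, 0.759, -0.01, -420.952], [0.607, -0.529, -0.593, -295.652], [-0.455, 0.381, -0.805, 1554.393], [0.0, 0.0, 0.0, 1.0]]
top [[488.8, 0.0, 315.7], [0.0, 488.8, 235.5], [0.0, 0.0, 1.0]] [[0.06, -0.998, -0.005, 8.005], [-0.978, -0.058, -0.201, 596.054], [0.2, 0.017, -0.98, 1152.839], [0.0, 0.0, 0.0, 1.0]]
```

View pics/scene0.png

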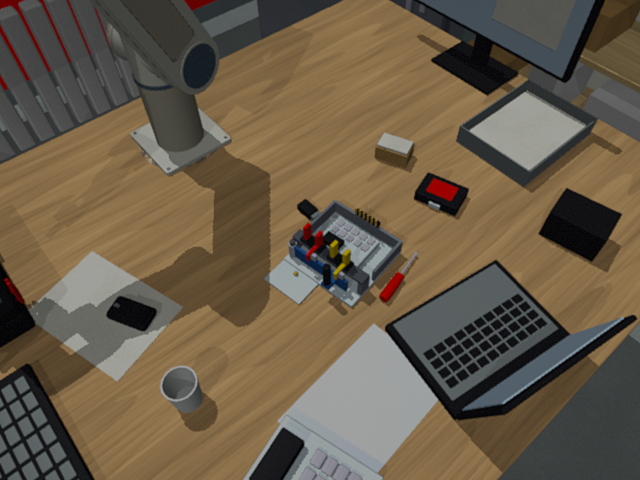

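View pics/top0.png

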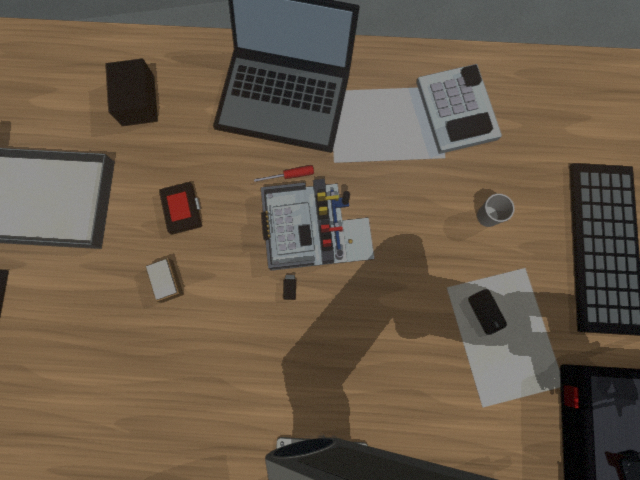

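Scene view: the bay is near (345,250), with red tabs at (307,235), yellow tabs at (340,253) and the post at (327,275). Top view: yellow is near (325,202), red near (327,235), and the post near (345,200). I'll zoom in on both and apply the colour masks.

```bash
cat > h.py <<'E'
import cv2,numpy as np
from workcell import readout,get_image
def ray(d,px):
    E=d["extrinsics"];R=E[:3,:3];c=-R.T@E[:3,3]
    v=R.T@np.linalg.inv(d["intrinsics"])@np.array([px[0],px[1],1.]);return c,v/np.linalg.norm(v)
def onz(d,px,z):
    c,v=ray(d,px);return c+v*(z-c[2])/v[2]
def tri(a,pa,b,pb):
    c1,v1=ray(a,pa);c2,v2=ray(b,pb)
    s=np.linalg.lstsq(np.stack([v1,-v2],1),c2-c1,rcond=None)[0]
    p,q=c1+s[0]*v1,c2+s[1]*v2;return (p+q)/2,np.linalg.norm(p-q)
def proj(d,p):
    q=d["intrinsics"]@(d["extrinsics"]@np.append(p,1.))[:3];return q[:2]/q[2]
def blobs(d,col,roi):
    x0,y0,x1,y1=roi;h=cv2.cvtColor(d["pixels"],cv2.COLOR_RGB2HSV)[y0:y1,x0:x1]
    H,S,V=h[...,0],h[...,1],h[...,2]
    m={"yellow":(abs(H.astype(int)-27)<8)&(S>150)&(V>60),"red":((H<6)|(H>174))&(S>150)&(V>60),"blue":(abs(H.astype(int)-110)<12)&(S>120)}[col]
    n,l,s,c=cv2.connectedComponentsWithStats(m.astype(np.uint8))
    return [(s[i].tolist()[4],(s[i][:4]+[x0,y0,0,0]).tolist(),np.round(c[i]+[x0,y0],1).tolist()) for i in range(1,n) if s[i][4]>3]
E
python3 - <<'E'
from h import *
S,T=get_image("scene"),get_image("top")
a=cv2.resize(S["pixels"][190:320,260:420],(0,0),fx=5,fy=4.6,interpolation=cv2.INTER_CUBIC) if 0 else cv2.resize(S["pixels"][200:310,265:415],None,fx=5,fy=5,interpolation=cv2.INTER_CUBIC)
cv2.imwrite("pics/s1.png",a[:,:,::-1])
b=cv2.resize(T["pixels"][170:280,245:385],None,fx=5,fy=5,interpolation=cv2.INTER_CUBIC)
cv2.imwrite("pics/t1.png",b[:,:,::-1])
for c in("yellow","red"):
    print(c,"S",blobs(S,c,(265,200,375,310)),"\n T",blobs(T,c,(310,185,385,280)))
E
```

```text
yellow S [(10, [355, 208, 2, 6], [355.6, 210.1]), (12, [359, 209, 2, 7], [359.4, 212.0]), (13, [363, 212, 2, 7], [363.5, 214.8]), (13, [367, 214, 2, 7], [367.5, 217.2]), (12, [371, 217, 2, 6], [371.5, 219.5]), (117, [330, 240, 9, 18], [333.5, 248.1]), (174, [333, 249, 17, 30], [342.6, 262.5]), (8, [294, 272, 3, 3], [295.1, 273.1])] 
 T [(61, [318, 192, 20, 8], [326.3, 195.8]), (33, [319, 207, 8, 5], [322.5, 208.7])]
red S [(107, [303, 223, 8, 17], [306.7, 230.9]), (175, [306, 231, 17, 29], [315.6, 243.8])] 
 T [(74, [321, 225, 21, 6], [329.7, 227.7]), (37, [323, 239, 8, 7], [326.6, 241.5])]
```

View pics/s1.png

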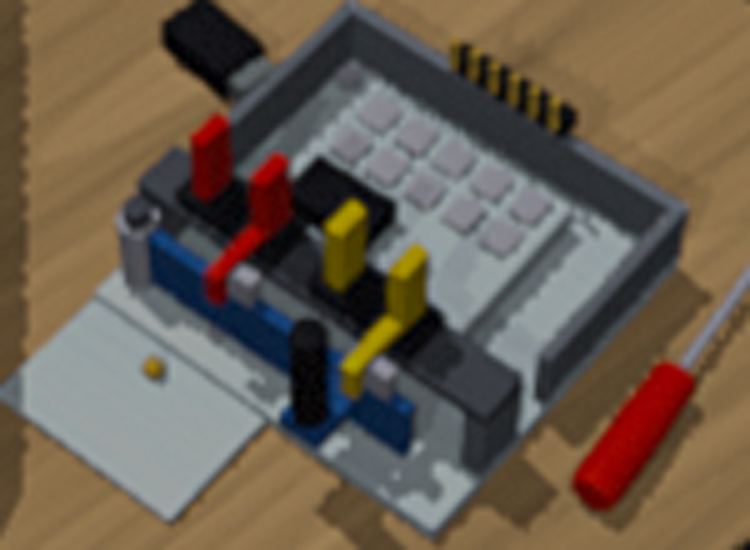

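View pics/t1.png

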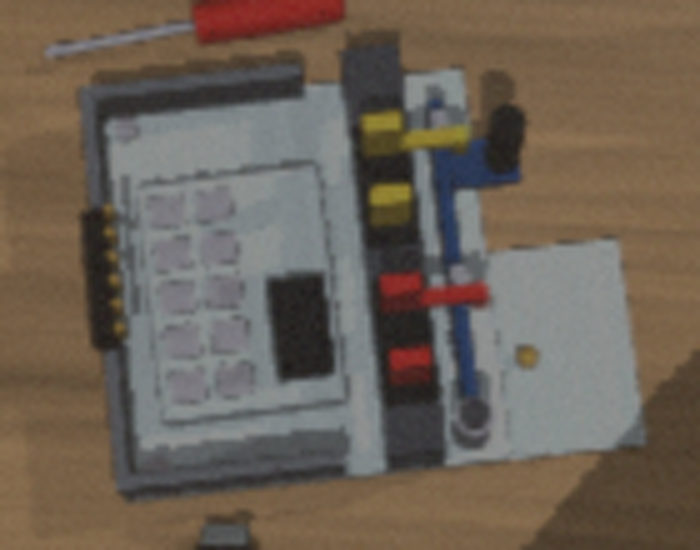

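The crops confirm the layout. Bay x points up in the top view, the hinge is at the red end, the post is near the yellow +x tab, and the hook arms run to the right (-y). Next I'll cast rays for the tab tops, the post top and the hinge.

```bash
python3 - <<'E'
from h import *
S,T=get_image("scene"),get_image("top")
P={"y+":((382,126),(409,254),122),"y-":((390,197),(347,208),122),"r+":((401,288),(271,161),122),"r-":((410,361),(212,122),122),"post":((507,114),(310,328),126),"hinge":((475,412),(138,210),80)}
R={}
for k,(t,s,z) in P.items():
    t=np.array(t)/5+[245,170]-.4;s=np.array(s)/5+[265,200]-.4
    a,b=onz(T,t,z),onz(S,s,z);q,e=tri(T,t,S,s);R[k]=(a+b)[:2]/2
    print(k,a[:2].round(1),b[:2].round(1),"tri",q.round(1),e.round(1))
y=(R["y+"]+R["y-"])/2;r=(R["r+"]+R["r-"])/2;d=y-r
print("Y",y,"R",r,np.linalg.norm(d),"ang",np.degrees(np.arctan2(d[1],d[0])), [np.linalg.norm(R[c+"+"]-R[c+"-"]) for c in "yr"])
v=R["post"]-R["hinge"];print("post-hinge",v,np.linalg.norm(v),"expect",np.hypot(130,30),"ang",np.degrees(np.arctan2(v[1],v[0])+np.arctan2(30,130)))
E
```

```text
y+ [681.9  35.6] [684.7  38.9] tri [683.3  37.4 121.1] 4.2
y- [647.1  29.8] [647.9  34.9] tri [647.9  31.8 123.9] 4.7
r+ [603.1  22.1] [605.6  26.3] tri [604.4  24.2 121.9] 4.9
r- [568.3  15.9] [570.8  20.5] tri [569.6  18.1 122. ] 5.2
post [690.2 -23.7] [687.5 -21.4] tri [689.2 -23.2 129.7] 0.6
hinge [553.1 -17.2] [562.1 -19. ] tri [555.5 -16.3  70.3] 3.0
Y [665.40688447  34.79494856] R [586.94066599  21.18242697] 79.63823319527793 ang 9.841865231174527 [np.float64(36.13187050052193), np.float64(35.31838758418172)]
post-hinge [131.28003931  -4.41968025] 131.35441482992468 expect 133.41664064126334 ang 11.066422518355907
```

Measured: yaw about 10°, yellow (665.4, 34.8), red (587, 21.2), post (689, -22.7), hinge (555.6, -15.8). These agree with the given heights and sizes, so I'll start the approach.

>>> {"fn": "step_arm", "kwargs": {"targets": [[[0.4,0.51,-0.06,0,0,0.85,0.8],[0.4,0.51,-0.06,0,0,0.85,0.8],[0.4,0.51,-0.06,0,0,0.85,0.8],[0.4,0.51,-0.06,0,0,0.85,0.8],[0.4,0.51,-0.06,0,0,0.85,0.8]]]}}

```text
t: 0.92
ee_pos: [265.9, -474.4, 389.6]
orientation: [3.016, 0.878, 0.0]
ft_force: [-0.1, 0.3, 0.7]
width: 70.3
grasp_force: 0.0
```

>>> {"fn": "step_arm", "kwargs": {"targets": [[[0.4,0.51,-0.06,0,0,0.85,0.8],[0.4,0.51,-0.06,0,0,0.85,0.8],[0.4,0.51,-0.06,0,0,0.85,0.8],[0.4,0.51,-0.06,0,0,0.85,0.8],[0.4,0.51,-0.06,0,0,0.85,0.8]]]}}

```text
t: 1.55
ee_pos: [366.0, -346.8, 374.7]
orientation: [2.853, 1.314, 0.0]
ft_force: [0.5, 0.1, 0.1]
width: 69.9
grasp_force: 0.0
```

>>> {"fn": "step_arm", "kwargs": {"targets": [[[0.4,0.51,-0.06,0,0,0.85,0.8],[0.4,0.51,-0.06,0,0,0.85,0.8],[0.4,0.51,-0.06,0,0,0.85,0.8],[0.4,0.51,-0.06,0,0,0.85,0.8],[0.4,0.51,-0.06,0,0,0.85,0.8]]]}}

```text
t: 2.17
ee_pos: [466.0, -219.3, 359.7]
orientation: [2.628, 1.721, 0.0]
ft_force: [-0.6, 0.8, 0.7]
width: 70.4
grasp_force: 0.0
```

>>> {"fn": "step_arm", "kwargs": {"targets": [[[0.4,0.51,-0.06,0,0,0.85,0.8],[0.4,0.51,-0.06,0,0,0.85,0.8],[0.4,0.51,-0.06,0,0,0.85,0.8],[0.4,0.51,-0.06,0,0,0.85,0.8],[0.4,0.51,-0.06,0,0,0.85,0.8]]]}}

```text
t: 2.8
ee_pos: [566.0, -91.8, 344.6]
orientation: [2.344, 2.091, 0.0]
ft_force: [0.2, 0.1, -1.5]
width: 70.3
grasp_force: 0.0
```

>>> {"fn": "step_arm", "kwargs": {"targets": [[[0.4,0.506,-0.06,0,0,0.83,0.8],[0.4,0.506,-0.06,0,0,0.83,0.8],[0.4,0.506,-0.06,0,0,0.83,0.8],[0.4,0.506,-0.06,0,0,0.83,0.8],[0.39,0.506,-0.06,0,0,0.83,0.8]]]}}

```text
t: 3.42
ee_pos: [665.5, 34.7, 329.5]
orientation: [2.018, 2.408, -0.0]
ft_force: [0.1, 0.0, 0.4]
width: 70.3
grasp_force: 0.0
```

```bash
python3 - <<'E'
from h import *
S,T=get_image("scene"),get_image("top")
o=readout.get_obs();print(np.round(o["ee_pos"],1),np.round(o["orientation"],3),np.round(o["qpos"],2))
a=cv2.resize(S["pixels"][170:310,255:415],None,fx=3.7,fy=3.7,interpolation=cv2.INTER_CUBIC)
b=cv2.resize(T["pixels"][170:310,280:380],None,fx=3.7,fy=3.7,interpolation=cv2.INTER_CUBIC)[:a.shape[0]]
cv2.imwrite("pics/c2.png",np.hstack([a,b])[:,:800,::-1])
E
```

```text
[666.1  36.  329.3] [2.017e+00 2.408e+00 1.000e-03] [ 0.04  0.57  1.58  0.    0.99 -0.14]
```

View pics/c2.png

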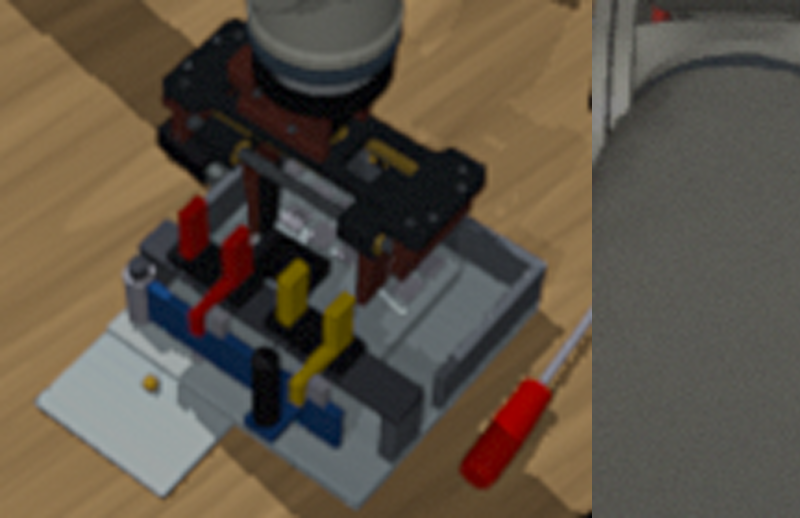

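The scene crop shows the open fingers just above and behind the yellow tabs, at crop pixels (255,230) and (370,295). The top view is blocked by the arm. I'll check the tip positions by projecting them.

```bash
python3 - <<'E'
from h import *
S=get_image("scene");u=np.array([.985,.174,0])
for z,s in((147.5,35),(147.5,48),(147.5,-35),(147.5,-48)):
    print(s,((proj(S,np.array([665.5,34.7,z])+s*u)-[255,170])*3.7).round())
for s in(20,-20): print("tab",s,((proj(S,np.array([665.5,34.7,122])+s*u)-[255,170])*3.7).round())
E
```

```text
35 [359. 287.]
48 [377. 298.]
-35 [266. 227.]
-48 [249. 216.]
tab 20 [338. 299.]
tab -20 [285. 265.]
```

The projections match, so I'll descend to about z 273 and check for force.

>>> {"fn": "step_arm", "kwargs": {"targets": [[[0,0,-0.23,0,0,0,0.8],[0,0,-0.23,0,0,0,0.8],[0,0,-0.23,0,0,0,0.8],[0,0,-0.23,0,0,0,0.8],[0,0,-0.21,0,0,0,0.8]]]}}

```text
t: 4.2
ee_pos: [664.8, 33.6, 272.2]
orientation: [-2.021, -2.405, 0.001]
ft_force: [-0.1, 0.4, -0.5]
width: 70.4
grasp_force: 0.0
```

>>> {"fn": "step_arm", "kwargs": {"targets": [[[0,0,0,0,0,0,0.64],[0,0,0,0,0,0,0.62],[0,0,0,0,0,0,0.59],[0,0,0,0,0,0,0.56],[0,0,0,0,0,0,0.53]]]}}

```text
t: 4.82
ee_pos: [665.6, 33.9, 273.7]
orientation: [2.019, 2.404, 0.003]
ft_force: [3.7, 0.8, -0.8]
width: 47.0
grasp_force: 2.0
```

Contact is slightly one-sided, on the +x finger. I'll shift about 1 mm in +x and keep squeezing.

>>> {"fn": "step_arm", "kwargs": {"targets": [[[0.02,0.004,0,0,0,0,0.5],[0,0,0,0,0,0,0.45],[0,0,0,0,0,0,0.4],[0,0,0,0,0,0,0.36],[0,0,0,0,0,0,0.33]]]}}

```text
t: 5.45
ee_pos: [666.5, 34.1, 273.8]
orientation: [2.02, 2.404, 0.003]
ft_force: [5.5, 1.9, 3.2]
width: 29.8
grasp_force: 12.2
```

>>> {"fn": "step_arm", "kwargs": {"targets": [[[0,0,0,0,0,0,0.25],[0,0,0,0,0,0,0.25],[0,0,0,0,0,0,0.25],[0,0,0,0,0,0,0.25],[0,0,0,0,0,0,0.25]]]}}

```text
t: 6.08
ee_pos: [666.5, 34.1, 274.0]
orientation: [2.02, 2.404, 0.003]
ft_force: [4.8, 1.8, 5.3]
width: 28.3
grasp_force: 30.0
```

Yellow is at its end stop: width 28 mm with the full 30 N on the pads. Now I'll release, lift and move to red.

>>> {"fn": "step_arm", "kwargs": {"targets": [[[0,0,0,0,0,0,0.7],[0,0,0,0,0,0,0.7],[0,0,0,0,0,0,0.7],[0,0,0.3,0,0,0,0.75],[0,0,0.84,0,0,0,0.8]]]}}

```text
t: 6.7
ee_pos: [665.1, 33.9, 329.3]
orientation: [-2.018, -2.403, 0.005]
ft_force: [0.1, -0.6, 0.9]
width: 69.6
grasp_force: 0.0
```

>>> {"fn": "step_arm", "kwargs": {"targets": [[[-0.32,-0.055,0,0,0,0,0.8],[-0.32,-0.055,0,0,0,0,0.8],[-0.31,-0.055,0,0,0,0,0.8],[-0.31,-0.055,0,0,0,0,0.8],[-0.31,-0.055,0,0,0,0,0.8]]]}}

```text
t: 7.32
ee_pos: [586.5, 20.1, 330.3]
orientation: [2.021, 2.406, 0.0]
ft_force: [-0.2, 0.4, 1.0]
width: 70.0
grasp_force: 0.0
```

```bash
python3 - <<'E'
from h import *
S=get_image("scene");u=np.array([.985,.174,0])
o=readout.get_obs();print(np.round(o["ee_pos"],1),o["width"].round(1) if hasattr(o["width"],"round") else o["width"])
for c in("yellow","red"): print(c,blobs(S,c,(295,220,355,285)))
cv2.imwrite("pics/s3.png",cv2.resize(S["pixels"][190:310,265:405],None,fx=5,fy=5,interpolation=cv2.INTER_CUBIC)[:,:,::-1])
E
```

```text
[584.7  19.8 329.9] 70.15746171818562
yellow [(284, [331, 242, 17, 35], [338.5, 256.4]), (6, [295, 272, 2, 3], [295.5, 273.0])]
red [(103, [303, 223, 8, 17], [306.7, 231.1]), (175, [306, 231, 17, 29], [315.7, 243.7])]
```

View pics/s3.png

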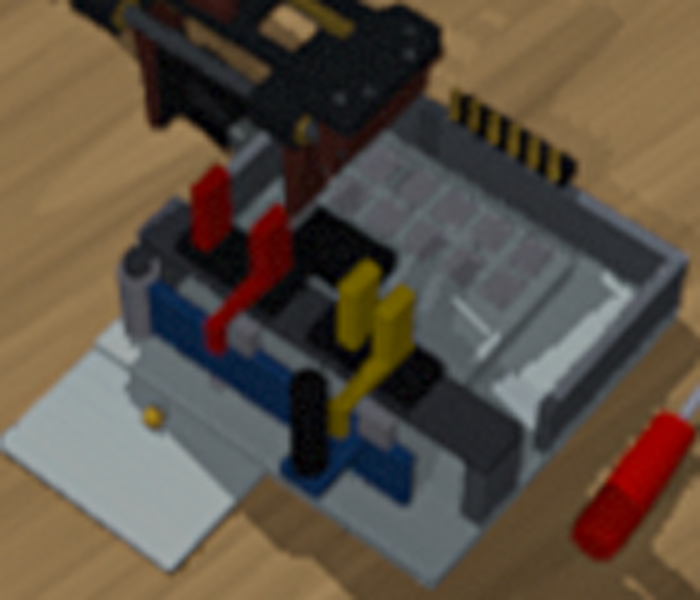

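The crop shows the yellow tabs now close together at (357,300) and (395,320), with the hook off its ear at (378,425). Red at (210,205) and (270,240) is unchanged. I'll descend on red.

>>> {"fn": "step_arm", "kwargs": {"targets": [[[0.02,0.01,-0.23,0,0,0,0.8],[0,0,-0.23,0,0,0,0.8],[0,0,-0.23,0,0,0,0.8],[0,0,-0.23,0,0,0,0.8],[0,0,-0.21,0,0,0,0.8]]]}}

```text
t: 8.0
ee_pos: [588.4, 20.8, 272.5]
orientation: [-2.02, -2.405, 0.001]
ft_force: [-0.1, -0.1, -0.5]
width: 70.1
grasp_force: 0.0
```

>>> {"fn": "step_arm", "kwargs": {"targets": [[[0,0,0,0,0,0,0.64],[0,0,0,0,0,0,0.62],[0,0,0,0,0,0,0.59],[0,0,0,0,0,0,0.56],[0,0,0,0,0,0,0.53]]]}}

```text
t: 8.62
ee_pos: [588.4, 20.7, 273.9]
orientation: [2.02, 2.405, 0.0]
ft_force: [-0.2, -0.2, -0.6]
width: 46.7
grasp_force: 0.0
```

>>> {"fn": "step_arm", "kwargs": {"targets": [[[0,0,0,0,0,0,0.5],[0,0,0,0,0,0,0.45],[0,0,0,0,0,0,0.4],[0,0,0,0,0,0,0.36],[0,0,0,0,0,0,0.33]]]}}

```text
t: 9.25
ee_pos: [588.3, 20.7, 273.8]
orientation: [-2.02, -2.405, 0.001]
ft_force: [-3.7, -1.3, 5.5]
width: 29.5
grasp_force: 12.9
```

>>> {"fn": "step_arm", "kwargs": {"targets": [[[0,0,0,0,0,0,0.25],[0,0,0,0,0,0,0.25],[0,0,0,0,0,0,0.25],[0,0,0,0,0,0,0.25],[0,0,0,0,0,0,0.25]]]}}

```text
t: 9.88
ee_pos: [588.3, 20.7, 273.9]
orientation: [-2.02, -2.405, 0.0]
ft_force: [-4.2, -1.1, 7.2]
width: 28.8
grasp_force: 30.0
```

Red is home (28.8 mm, 30 N). Next I'll release, lift, and go to the post, turning +67° so the fingers close along its swing direction.

>>> {"fn": "step_arm", "kwargs": {"targets": [[[0,0,0,0,0,0,0.7],[0,0,0,0,0,0,0.7],[0,0,0,0,0,0,0.7],[0,0,0.36,0,0,0,0.7],[0,0,0.84,0,0,0,0.6]]]}}

```text
t: 10.5
ee_pos: [587.9, 20.7, 333.6]
orientation: [-2.019, -2.404, 0.003]
ft_force: [0.6, -0.1, 1.0]
width: 55.1
grasp_force: 0.0
```

>>> {"fn": "step_arm", "kwargs": {"targets": [[[0.1,-0.043,0,0,0,0.84,0.55],[0.1,-0.043,0,0,0,0.84,0.55],[0.1,-0.043,0,0,0,0.84,0.55],[0.1,-0.043,0,0,0,0.84,0.55],[0.1,-0.043,0,0,0,0.84,0.55]]]}}

```text
t: 11.12
ee_pos: [613.8, 9.9, 335.1]
orientation: [1.644, 2.676, 0.001]
ft_force: [-0.2, -0.9, 0.0]
width: 48.3
grasp_force: 0.0
```

>>> {"fn": "step_arm", "kwargs": {"targets": [[[0.1,-0.043,0,0,0,0.84,0.55],[0.1,-0.043,0,0,0,0.84,0.55],[0.1,-0.043,0,0,0,0.84,0.55],[0.1,-0.043,0,0,0,0.84,0.55],[0.1,-0.043,0,0,0,0.84,0.55]]]}}

```text
t: 11.75
ee_pos: [638.7, -0.8, 335.1]
orientation: [1.236, 2.887, 0.001]
ft_force: [0.2, 0.1, -0.4]
width: 48.3
grasp_force: 0.0
```

>>> {"fn": "step_arm", "kwargs": {"targets": [[[0.1,-0.043,0,0,0,0.84,0.55],[0.1,-0.043,0,0,0,0.84,0.55],[0.1,-0.043,0,0,0,0.84,0.55],[0.1,-0.043,0,0,0,0.84,0.55],[0.1,-0.043,0,0,0,0.84,0.55]]]}}

```text
t: 12.38
ee_pos: [663.7, -11.6, 335.1]
orientation: [0.801, 3.037, 0.0]
ft_force: [-0.2, -0.2, -0.2]
width: 48.4
grasp_force: 0.0
```

>>> {"fn": "step_arm", "kwargs": {"targets": [[[0.1,-0.043,0,0,0,0.84,0.55],[0.1,-0.043,0,0,0,0.84,0.55],[0.1,-0.043,0,0,0,0.84,0.55],[0.1,-0.043,0,0,0,0.84,0.55],[0.1,-0.043,0,0,0,0.84,0.55]]]}}

```text
t: 13.0
ee_pos: [688.7, -22.3, 335.2]
orientation: [0.349, 3.121, 0.0]
ft_force: [-0.5, 0.0, -0.1]
width: 48.2
grasp_force: 0.0
```

```bash
python3 - <<'E'
from h import *
S=get_image("scene")
o=readout.get_obs();print(np.round(o["ee_pos"],1),np.round(o["qpos"],2),o["width"])
print("post top px",((proj(S,np.array([690,-22.5,126]))-[265,190])*5).round())
cv2.imwrite("pics/s4.png",cv2.resize(S["pixels"][190:310,265:405],None,fx=5,fy=5,interpolation=cv2.INTER_CUBIC)[:,:,::-1])
E
```

```text
[689.2 -22.6 335.2] [-0.05  0.59  1.52 -0.    1.03 -1.4 ] 48.4445014832375
post top px [310. 381.]
```

View pics/s4.png

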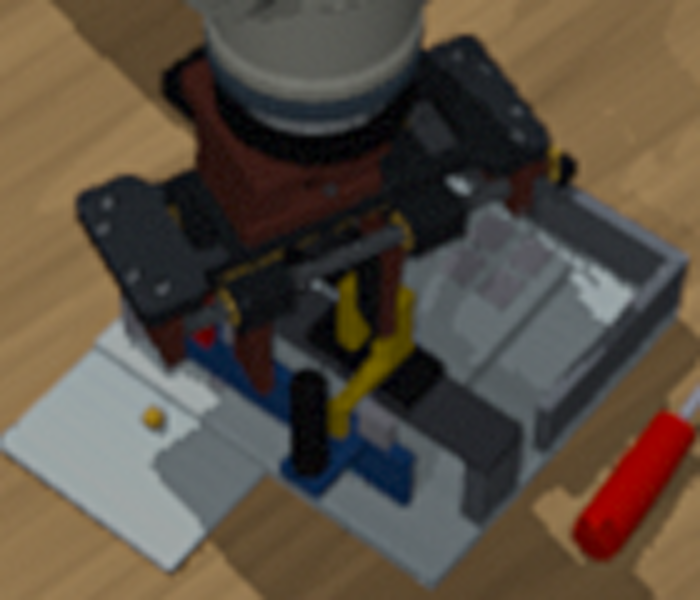

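The post top at (310,381) matches the projection, and the fingers straddle it clear of the yellow tabs. I'll descend and grip.

>>> {"fn": "step_arm", "kwargs": {"targets": [[[0,0,-0.25,0,0,0,0.55],[0,0,-0.25,0,0,0,0.55],[0,0,-0.25,0,0,0,0.55],[0,0,-0.25,0,0,0,0.55],[0,0,-0.25,0,0,0,0.55]]]}}

```text
t: 13.68
ee_pos: [688.3, -22.2, 270.0]
orientation: [-0.352, -3.121, 0.0]
ft_force: [-0.0, 0.4, 0.1]
width: 48.2
grasp_force: 0.0
```

>>> {"fn": "step_arm", "kwargs": {"targets": [[[0,0,0,0,0,0,0.4],[0,0,0,0,0,0,0.3],[0,0,0,0,0,0,0.24],[0,0,0,0,0,0,0.2],[0,0,0,0,0,0,0.2]]]}}

```text
t: 14.3
ee_pos: [688.4, -23.1, 271.8]
orientation: [0.352, 3.121, -0.002]
ft_force: [-2.0, -5.2, 1.0]
width: 17.9
grasp_force: 9.2
```

>>> {"fn": "step_arm", "kwargs": {"targets": [[[0,0,0,0,0,0,0.1],[0,0,0,0,0,0,0],[0,0,0,0,0,0,0],[0,0,0,0,0,0,0],[0,0,0,0,0,0,0]]]}}

```text
t: 14.92
ee_pos: [688.4, -23.1, 271.8]
orientation: [0.352, 3.121, -0.002]
ft_force: [-0.6, -4.1, 1.5]
width: 17.8
grasp_force: 30.0
```

The post is gripped (17.8 mm, 30 N). Next I'll work out the arc steps.

```bash
python3 - <<'E'
import numpy as np
h=np.array([556.5,-15.5]);r=133.4
a=np.radians(10-13+0)-np.radians(np.arange(0,93,4))
p=h+r*np.c_[np.cos(a),np.sin(a)]
print(p[0],p[-1]);print((np.diff(p,axis=0)/50).round(3).tolist())
E
```

```text
[689.71717994 -22.48161656] [ 544.87342392 -148.39237273]
[[-0.016, -0.186], [-0.029, -0.184], [-0.042, -0.181], [-0.054, -0.178], [-0.067, -0.174], [-0.079, -0.169], [-0.09, -0.163], [-0.101, -0.156], [-0.112, -0.149], [-0.122, -0.141], [-0.132, -0.132], [-0.141, -0.122], [-0.149, -0.112], [-0.156, -0.101], [-0.163, -0.09], [-0.169, -0.079], [-0.174, -0.067], [-0.178, -0.054], [-0.181, -0.042], [-0.184, -0.029], [-0.186, -0.016], [-0.186, -0.003], [-0.186, 0.01]]
```

>>> {"fn": "step_arm", "kwargs": {"targets": [[[-0.016,-0.186,0,0,0,-1,0],[-0.029,-0.184,0,0,0,-1,0],[-0.042,-0.181,0,0,0,-1,0],[-0.054,-0.178,0,0,0,-1,0],[-0.067,-0.174,0,0,0,-1,0]]]}}

```text
t: 15.55
ee_pos: [678.4, -67.7, 271.8]
orientation: [0.891, 3.011, 0.0]
ft_force: [1.3, 0.1, -0.7]
width: 17.5
grasp_force: 30.0
```

>>> {"fn": "step_arm", "kwargs": {"targets": [[[-0.079,-0.169,0,0,0,-1,0],[-0.09,-0.163,0,0,0,-1,0],[-0.101,-0.156,0,0,0,-1,0],[-0.112,-0.149,0,0,0,-1,0],[-0.122,-0.141,0,0,0,-1,0]]]}}

```text
t: 16.18
ee_pos: [654.0, -106.2, 271.9]
orientation: [1.399, 2.808, 0.003]
ft_force: [6.2, -0.1, -3.7]
width: 17.5
grasp_force: 30.0
```

>>> {"fn": "step_arm", "kwargs": {"targets": [[[-0.132,-0.132,0,0,0,-1,0],[-0.141,-0.122,0,0,0,-1,0],[-0.149,-0.112,0,0,0,-1,0],[-0.156,-0.101,0,0,0,-1,0],[-0.163,-0.09,0,0,0,-1,0]]]}}

```text
t: 16.8
ee_pos: [616.6, -135.3, 271.9]
orientation: [1.865, 2.522, 0.001]
ft_force: [4.7, -5.9, -3.3]
width: 17.6
grasp_force: 30.0
```

>>> {"fn": "step_arm", "kwargs": {"targets": [[[-0.169,-0.079,0,0,0,-1,0],[-0.174,-0.067,0,0,0,-1,0],[-0.178,-0.054,0,0,0,-1,0],[-0.181,-0.042,0,0,0,-1,0],[-0.184,-0.029,0,0,0,-1,0]]]}}

```text
t: 17.42
ee_pos: [572.3, -149.4, 271.9]
orientation: [2.274, 2.16, 0.001]
ft_force: [4.2, -10.7, -4.1]
width: 17.7
grasp_force: 30.0
```

>>> {"fn": "step_arm", "kwargs": {"targets": [[[-0.186,-0.016,0,0,0,-1,0],[-0.186,-0.003,0,0,0,-1,0],[-0.14,0,0,0,0,-0.7,0],[0,0,0,0,0,0,0],[0,0,0,0,0,0,0]]]}}

```text
t: 18.05
ee_pos: [546.6, -150.5, 271.8]
orientation: [2.465, 1.939, 0.0]
ft_force: [2.4, -13.1, -4.1]
width: 17.3
grasp_force: 30.0
```

```bash
python3 - <<'E'
from h import *
S=get_image("scene")
o=readout.get_obs();print(np.round(o["ee_pos"],1),np.round(o["qpos"],2),o["width"],o["grasp_force"],np.round(o["ft_force"],1))
v=o["ee_pos"][:2]-np.array([556.5,-15.5]);print(np.linalg.norm(v),"open deg",10-13-np.degrees(np.arctan2(v[1],v[0])))
cv2.imwrite("pics/s5.png",cv2.resize(S["pixels"][190:310,245:405],None,fx=5,fy=5,interpolation=cv2.INTER_CUBIC)[:,:,::-1])
E
```

```text
[ 546.6 -150.5  271.8] [-0.29  0.52  1.84 -0.    0.77 -0.05] 17.877576207335505 30.010578632354736 [  1.7 -12.4  -4.1]
135.3858602264509 open deg 91.19369472035427
```

View pics/s5.png

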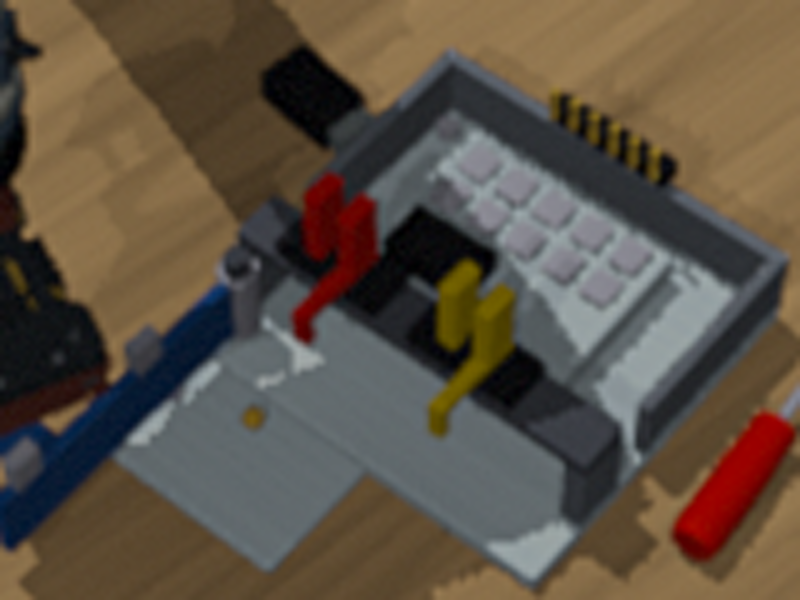

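The crop shows the gate standing open at a right angle from the hinge post at (240,290). Both catches are still squeezed, and the control unit, plug and screwdriver haven't moved. I'll relax the radial load by 1.5 mm, then hand in.

>>> {"fn": "step_arm", "kwargs": {"targets": [[[0,-0.015,0,0,0,0,0],[0,-0.015,0,0,0,0,0],[0,0,0,0,0,0,0],[0,0,0,0,0,0,0],[0,0,0,0,0,0,0]]]}}

```text
t: 18.73
ee_pos: [546.6, -150.9, 271.8]
orientation: [2.467, 1.94, 0.002]
ft_force: [2.7, -5.1, -1.8]
width: 17.2
grasp_force: 30.0
```

```bash
python3 - <<'E'
from workcell import readout,ctrl
o=readout.get_obs();print(o["ee_pos"],o["width"],o["grasp_force"],o["ft_force"])
print(ctrl.close_job())
E
```

```text
[ 546.6007765  -150.91760584  271.79996521] 17.210663913983 30.007388591766357 [ 2.72756434 -5.08140568 -1.75839393]
the job is handed in; nothing more can be done
None
```

I squeezed the yellow catch fully home, then the red, swung the gate open to about 91°, and handed the job in at about 19 s with the arm still holding the grip post.

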